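# Find the check-weight case that rattles and hand it over

### The arm

A 6-joint arm with a two-finger parallel gripper is mounted at the origin on the work surface. World frame = base frame: x ahead of the robot, y to its left, z up, the work surface at z = 0. Lengths are in m, angles in degrees, forces in N, time in s.
With the tool pointing down it reaches from about 0.4 to 0.825 m from the base axis. Payload 7 kg.
Tool frame: the origin (TCP) lies between the finger pads; the fingertips stand 8 mm ahead of it and the grasp point (between the pads) lies 11 mm behind it; z points along the fingers, y is the line along which they close (so a half turn about z gives the same grasp; the last joint's range is limited). The gripper opens to 88 mm and grips with 3 to 60 N. Pads are 19 mm wide; open, the fingers measure 130 mm over their backs; the gripper's body (78 mm by 193 mm) begins 47 mm behind the grasp point.
Start: joints at [-59.41, 20.546, 0.682, 0, -70.136, -16.507], TCP at [0.164, -0.655, 0.235] pointing down, gripper open.
Joint ranges: [-176.03, 176.03], [-82.01, 121.73], [-58.28, 71.71], [-173.87, 95.51], [-174.79, -0.11], [-173.66, 173.66]. Speed limits (degrees/s): [136.94, 136.94, 172.46, 180, 180, 180].

### API

Orientations are given as a 3x3 rotation matrix whose columns are the frame's x, y, z axes.
In Python, from rig import status, get_image, order, models gives the robot as it stands.
- The arm moves only by the tool drive_tool, never from a script. Its argument "commands" is text: rows parted by semicolons, each of 7 numbers parted by spaces: the shift along the tool's x, y, z each as a share of 0.04 m, from -1 to 1, then the turn, a rotation vector about the tool's x, y, z each as a share of 0.08 rad, from -1 to 1, then the opening, from 0 (shut) to 1 (fully open). In form: dx dy dz wx wy wz jaw; .... A call has 1 to 5 rows; each row shifts and turns the commanded pose from where the row before left it, along the tool's axes as they then stand; what a row does not reach is not made up. A row lasts 1/12 s, in which the tool goes at most 41.7 mm and 7.16 degrees, less where a joint would pass 70% of its speed; a pose out of reach is approached as far as the arm can. A call with a number of a shift or a turn outside -1 to 1 is refused whole. A call with a gripper value outside its range is refused whole. The fingers move at their own pace and stop on an object; "squeeze" is the grip in N (left out, the last holds). Time passes only in rows, so rows that do not move let the fingers close. It gives the time, the measured TCP pose, the force, the opening and the grip force at its end, in the units of the state.
- status.get_obs(): the state, without advancing time (a new reading comes with each control period).
- get_image(name): name is "side" or "top"; returns a dict with "img" (480x640x3 uint8, red, green, blue), "intrinsics" (3x3 intrinsics, pixels), "dist" ([k1, k2, p1, p2, k3] as OpenCV has them; the pictures are not rectified), "world_from_camera" (4x4, takes a point from camera to world coordinates). Camera axes: x right, y down, z forward; pixel columns grow to the right and rows downward; lengths in m; the calibration is good to about 2 mm. A picture is of the moment at which its call begins. There is no depth.
- order.close_job(): hands the job in; it is judged then, once.
Trained networks look in a picture, given as the dict that the camera call returned (one of the last four; its "shot" number tells which), for a name from the list of things; names that differ only in an ending like _2 or _b are one class to them, and where a whole thing is asked for, a point or a joint stands for the part that bears it (a point fixed in the world has none). Each returns a list of dicts, best first, with "conf" (0 to 1); they miss things now and then, are a little off and sometimes report something else, mostly with a low value. They report only what shows in the picture. A call takes as long as a camera call. They do not tell look-alikes from the thing itself.
- models.spot_in(picture, label): "xyz" ([x, y, z] in m, in world coordinates, good to about 4 mm: the middle of the surface that is visible of it).
- models.landmark_of(picture, label): "xyz" ([x, y, z] in m, in world coordinates, good to about 4 mm: a listed point, or the origin of a listed thing).
The state is a dict: "t": time; "joint_positions": joint angles; "joint_velocities": joint speeds; "joint_efforts": joint torques, N m; "ee_pos": TCP position; "orientation": TCP orientation; "contact_force": force on the tool from outside, world axes, zero at the start; "torque": the same for the moment, N m; "opening": finger opening in m; "finger_force": force on a finger pad.
Only numpy, scipy, OpenCV 4.12 (cv2) and the standard library are available. Lean on these libraries where they do the work, as an engineer would, in place of code of your own. Each camera call takes 0.05 s, during which the arm holds its last target. There are 200 camera calls.

### The job

One of the three identical sealed cases on the lab bench has a check weight loose inside: lift them clear of the bench one at a time and shake each in turn, tipping its far end down by about 25 degrees and then its near end as much, until you find the one that rattles. Set every silent case back flat where it stood, leave everything else alone, and present the rattling case: finish while still holding it, level and still, about 20 cm above the middle of the hand-over mat, without putting it down or letting go.

Things in the scene. Friction and masses are not known exactly. Their poses are not given: they have to be found in the camera images.
- bay_1 (a point): bay 1 (left): centre, at bench level, of one of three taped bays in a straight row along their own y (250 mm apart). A sealed case lies in each, centred, long axis along the bay's x (away from the robot). The cases look alike and come in any order: plain grey plastic, black seam, 130 long x 48 wide x 50 mm high, about 0.45 kg, 0.3 kg of it a steel cylinder inside. Grip across the 48 mm at mid-length, with 60 N or more
- bay_2 (a point): bay 2 (middle), same axes and a like case. In two of the cases the inner cylinder is fixed, 12 mm off the middle; in just one it is loose: tipping that case by over about 5 degrees makes it slide along the case's length, 60 mm from end to end, and strike the end; it stays there when the case is level again. Nothing shows outside
- bay_3 (a point): bay 3 (right), same axes and a like case. The loose weight is felt as a knock, or so: with the case held level after tipping one end down, and again after tipping the other end down, the moment on the gripper about the case's level cross axis differs by about 0.15 N m; for a silent case by less than 0.05
- mat_top (a point): centre of the top face of the fixed hand-over mat: a dark rubber square 120 x 120 mm, 3 mm thick, with tape corners on the bench around it, at the far side of the work area; z up
- vial: bystander, leave alone: small amber glass vial, 30 mm across, 62 mm high; origin at the centre of its underside
- weighing_glass: bystander, leave alone: small clear weighing glass with a knob, 36 mm across, 56 mm high; origin at the centre of its underside
- beaker: bystander, leave alone: glass beaker, 72 mm across, 95 mm high; origin at the centre of its underside
- wash_bottle: bystander, leave alone: white plastic bottle, 64 mm across, 160 mm high; origin at the centre of its underside
- reagent_jar: bystander, leave alone: amber jar with a white lid, 66 mm across, 85 mm high; origin at the centre of its underside
- spatula: bystander, leave alone: laboratory spatula 180 mm long, lying flat; origin at the middle of its length, near the bench
There are look-alikes about, which are no part of the job. Of the things shaped like the part that bears mat_top, the black one is meant.

How it is judged:
By the outcome, as a careful person would: the job done as asked, in the order asked, and still so for the second after the job is handed in, while the arm keeps its last pose, push and grip.
It also fails if it takes over 70 s, if anything falls off the work surface, if the arm or the gripper's body presses on something with over 40 N, if the wrist force passes 120 N, or if a joint passes its speed limit or range.

## Working session

There is one attempt and no reset: what is moved stays moved. The work goes in short steps, Python scripts to look and compute and a tool call to move; the robot and the scene stay as the last step left them, time stands still between calls to the robot, and variables do not carry over. Pictures are saved under pics/ and viewed, at most 10 in all, crops included, and the job is handed in when it is done.

Besides the shell and the picture viewer there is one more tool, called after "Request:" as name(argument=value, ...) on one line, values as JSON. drive_tool: Moves the arm, as the interface text tells. Its arguments: {"type":"object","properties":{"commands":{"type":"string"},"squeeze":{"type":"number"}},"required":["commands"]}

```bash
ls; mkdir -p pics; cat > h.py <<'E'
import numpy as np, cv2
from rig import status,get_image,order,models
np.set_printoptions(precision=4,suppress=True)
E
python3 - <<'E'
from h import *
for c in ["top","side"]:
    p=get_image(c); cv2.imwrite(f"pics/{c}0.png",p["img"][:,:,::-1])
    print(c,np.array(p["world_from_camera"]))
    for l in ["bay_1","bay_2","bay_3","mat_top","vial","weighing_glass","beaker","wash_bottle","reagent_jar","spatula"]:
        print(l,[(np.round(d["xyz"],4).tolist(),round(d["conf"],2)) for d in models.landmark_of(p,l)])
o=status.get_obs()
for k in o: print(k,np.array(o[k]))
E
```

```text
pics
top [[ 0.007  -0.9901  0.1405  0.3451]
 [-1.     -0.0075 -0.0028  0.0272]
 [ 0.0038 -0.1405 -0.9901  1.3662]
 [ 0.      0.      0.      1.    ]]
bay_1 []
bay_2 []
bay_3 []
mat_top [([0.6748, -0.0262, 0.0024], 0.9), ([0.2725, -0.2634, 0.002], 0.74)]
vial [([0.4466, 0.1053, -0.0015], 0.57)]
weighing_glass [([0.4392, -0.1452, 0.0012], 0.57)]
beaker [([0.7249, 0.2283, -0.0015], 0.71)]
wash_bottle [([0.7307, -0.226, -0.0035], 0.6)]
reagent_jar [([0.6752, 0.4041, -0.0021], 0.97)]
spatula [([0.6605, -0.3973, 0.0023], 0.56)]
side [[-0.9531 -0.1591  0.2574  0.1352]
 [-0.3017  0.5668 -0.7667  1.1292]
 [-0.0239 -0.8084 -0.5882  0.907 ]
 [ 0.      0.      0.      1.    ]]
bay_1 []
bay_2 []
bay_3 []
mat_top [([0.2736, -0.2641, 0.0044], 0.9), ([0.6769, -0.0251, 0.0068], 0.84)]
vial [([0.4377, 0.1039, 0.0056], 0.62)]
weighing_glass []
beaker [([0.7287, 0.2302, -0.0009], 0.93)]
wash_bottle [([0.7297, -0.2283, 0.0026], 0.77)]
reagent_jar [([0.6741, 0.3999, -0.0006], 0.93)]
spatula [([0.6603, -0.3994, 0.0027], 0.56)]
t 1.1
joint_positions [-59.4089  20.5461   0.6808  -0.0005 -70.1365 -16.5056]
joint_velocities [-0.0484  0.0604  0.0184 -0.0468 -0.039  -0.0518]
joint_efforts [  0.0002 -58.2396  29.3305   7.0025   0.0124  -0.    ]
ee_pos [ 0.1642 -0.6547  0.2346]
orientation [[-0.9699 -0.2434 -0.    ]
 [-0.2434  0.9699  0.    ]
 [ 0.      0.     -1.    ]]
contact_force [-0.8599  0.375  -0.3246]
torque [ 0.0597 -0.0087 -0.0028]
finger_force 0.0
opening 0.08764417047350101
```

View pics/top0.png

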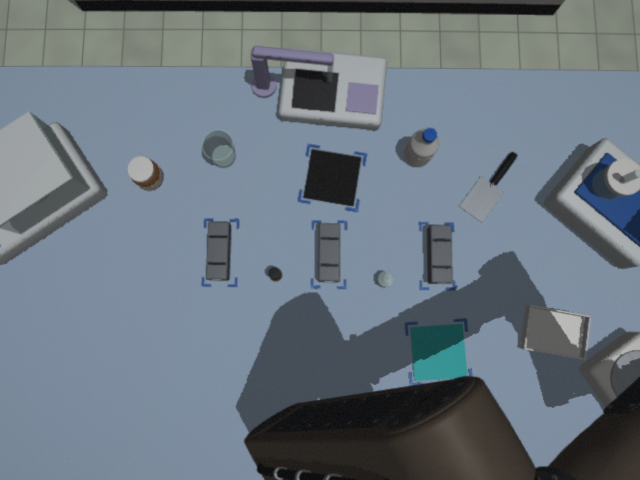

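View pics/side0.png

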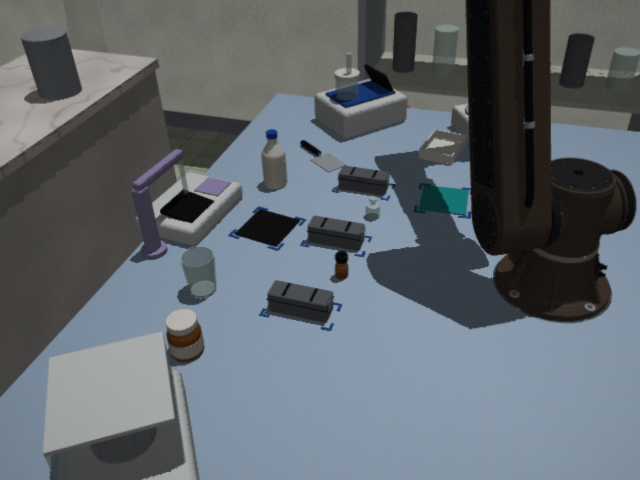

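The top view shows three grey cases at about (218,251), (329,252) and (440,253) px, each in blue tape corners. The black mat is at (333,178) and the teal look-alike at (439,352). The vial (275,274) and weighing glass (385,279) stand between the cases, on the near side. The side view agrees with this.

```bash
cat >> h.py <<'E'
def unproj(p,uv,z):
    K=np.array(p["intrinsics"]);T=np.array(p["world_from_camera"])
    n=cv2.undistortPoints(np.array(uv,float).reshape(-1,1,2),K,np.array(p["dist"])).reshape(-1,2)
    d=np.c_[n,np.ones(len(n))]@T[:3,:3].T
    return T[:3,3]+d*((z-T[2,3])/d[:,2])[:,None]
E
python3 - <<'E'
from h import *
p=get_image("top"); im=p["img"].astype(int)
r,g,b=im[...,0],im[...,1],im[...,2]
tape=((b-r)>45)&(r<85)&(g<110)
for n,(u,v) in {"b1":(219,252),"b2":(329,254),"b3":(438,254),"mat":(333,178)}.items():
    w=44 if n=="mat" else 26; h=44
    m=np.zeros_like(tape); m[v-h:v+h,u-w:u+w]=tape[v-h:v+h,u-w:u+w]
    k,lab,st,ce=cv2.connectedComponentsWithStats(m.astype(np.uint8))
    ok=[i for i in range(1,k) if st[i,4]>12]
    c=unproj(p,ce[ok],0); print(n,st[ok,4],c[:,:2].tolist() and np.round(c[:,:2],4).tolist(),"mean",c.mean(0)[:2])
    if n!="mat":
        # case top: neutral grey dark
        m2=np.zeros(tape.shape,np.uint8); s=(abs(r-b)<25)&(g<115); m2[v-h:v+h,u-w:u+w]=s[v-h:v+h,u-w:u+w]
        k,lab,st,ce=cv2.connectedComponentsWithStats(m2); i=1+st[1:,4].argmax()
        uv=np.argwhere(lab==i)[:,::-1].astype(float)
        w_=unproj(p,uv,0.05)[:,:2].astype(np.float32); print("  case",cv2.minAreaRect(w_))
    else:
        m2=np.zeros(tape.shape,np.uint8); s=(abs(r-b)<25)&(g<50); m2[v-h:v+h,u-w:u+w]=s[v-h:v+h,u-w:u+w]
        uv=np.argwhere(m2>0)[:,::-1].astype(float); print("  mat",cv2.minAreaRect(unproj(p,uv,0.003)[:,:2].astype(np.float32)))
big=cv2.resize(p["img"][130:300,180:470],None,fx=2.7,fy=2.7,interpolation=cv2.INTER_CUBIC); cv2.imwrite("pics/crop1.png",big[:,:,::-1])
E
```

```text
b1 [32 38 34 33] [[0.5659, 0.2639], [0.5667, 0.1973], [0.4238, 0.264], [0.4226, 0.1976]] mean [0.4948 0.2307]
  case ((0.49328964948654175, 0.22689101099967957), (0.05377983674407005, 0.13235709071159363), 89.62833404541016)
b2 [29 32 30 32] [[0.564, 0.0133], [0.5636, -0.0542], [0.4218, 0.0137], [0.4201, -0.0523]] mean [ 0.4924 -0.0199]
  case ((0.4907635450363159, -0.014400534331798553), (0.1318790316581726, 0.053611282259225845), 0.016070814803242683)
b3 [33 33 33 15] [[0.5635, -0.2374], [0.561, -0.3034], [0.4188, -0.2352], [0.4263, -0.3065]] mean [ 0.4924 -0.2706]
  case ((0.4897853434085846, -0.2604402005672455), (0.06453196704387665, 0.13234080374240875), 88.90409088134766)
mat [56 56 56 60] [[0.7444, 0.0231], [0.7245, -0.0979], [0.6224, 0.0428], [0.6026, -0.0776]] mean [ 0.6735 -0.0274]
  mat ((0.673317015171051, -0.027082771062850952), (0.1158006489276886, 0.11615010350942612), 80.72673034667969)
```

View pics/crop1.png

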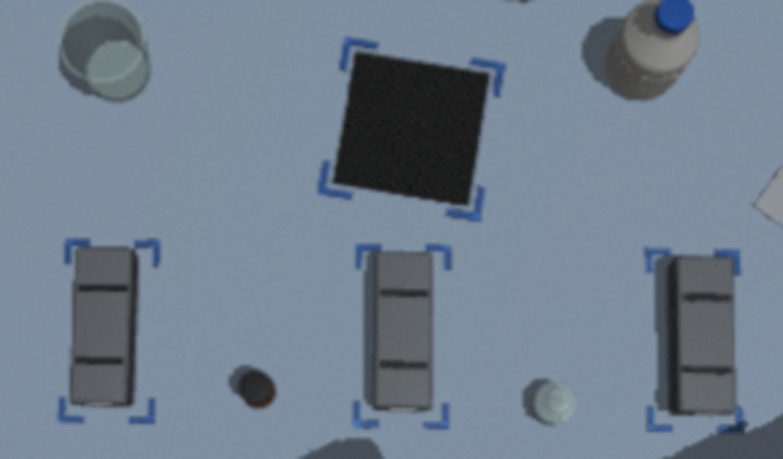

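Bay centres come out at (0.495, 0.231), (0.492, -0.020) and (0.492, -0.270). They are 250 mm apart with a yaw of about -0.3°, and the mat is at (0.674, -0.027). I'll start with bay 3, the nearest.

Request:
drive_tool(commands="0 0 0 0 0 0.785 1; 0 0 0 0 0 0.785 1; 0 0 0 0 0 0.785 1; 0 0 0 0 0 0.785 1; 0 0 0 0 0 0 1", squeeze=60)

```text
t: 1.57
ee_pos: [0.1642, -0.6547, 0.2345]
orientation: [[-1.0, 0.008, -0.0], [0.008, 1.0, 0.0], [0.0, 0.0, -1.0]]
contact_force: [-0.2, -0.3, 0.3]
opening: 0.0877
finger_force: 0.0
```

Request:
drive_tool(commands="-0.63 0.74 0 0 0 0 1; -0.63 0.74 0 0 0 0 1; -0.63 0.74 0 0 0 0 1; -0.63 0.74 0 0 0 0 1; -0.63 0.74 0 0 0 0 1")

```text
t: 1.98
ee_pos: [0.2918, -0.506, 0.2346]
orientation: [[-1.0, 0.003, 0.0], [0.003, 1.0, -0.0], [-0.0, -0.0, -1.0]]
contact_force: [1.2, 0.3, 0.8]
opening: 0.0877
finger_force: 0.0
```

Request:
drive_tool(commands="-0.63 0.74 0 0 0 0 1; -0.63 0.74 0 0 0 0 1; -0.63 0.74 0 0 0 0 1; -0.63 0.74 0 0 0 0 1; -0.63 0.74 0 0 0 0 1")

```text
t: 2.4
ee_pos: [0.4188, -0.3584, 0.235]
orientation: [[-1.0, 0.003, 0.001], [0.003, 1.0, -0.0], [-0.001, -0.0, -1.0]]
contact_force: [0.4, -1.0, -0.4]
opening: 0.0874
finger_force: 0.0
```

Request:
drive_tool(commands="-0.63 0.74 0 0 0 0 1; -0.63 0.74 0 0 0 0 1; -0.63 0.74 0 0 0 0 1; 0 0 0 0 0 0 1; 0 0 0 0 0 0 1")

```text
t: 2.82
ee_pos: [0.4951, -0.27, 0.2345]
orientation: [[-1.0, -0.0, 0.0], [-0.0, 1.0, 0.0], [-0.0, 0.0, -1.0]]
contact_force: [-0.3, -0.1, 0.3]
opening: 0.0877
finger_force: 0.0
```

Request:
drive_tool(commands="0.11 0 0.8 0 0 0.06 1; 0 0 0.9 0 0 0 1; 0 0 0.9 0 0 0 1; 0 0 0.9 0 0 0 1; 0 0 0.9 0 0 0 1")

```text
t: 3.23
ee_pos: [0.4888, -0.2726, 0.0576]
orientation: [[-1.0, 0.01, 0.001], [0.01, 1.0, -0.0], [-0.001, -0.0, -1.0]]
contact_force: [1.5, -0.5, -0.4]
opening: 0.0877
finger_force: 0.0
```

Request:
drive_tool(commands="0 0 0.6 0 0 0 1; 0 0 0.4 0 0 0 1; 0 0 0 0 0 0 1; 0 0 0 0 0 0 1; 0 0 0 0 0 0 1")

```text
t: 3.65
ee_pos: [0.49, -0.2724, 0.0197]
orientation: [[-1.0, 0.01, 0.001], [0.01, 1.0, -0.001], [-0.001, -0.001, -1.0]]
contact_force: [-0.2, 0.3, 0.8]
opening: 0.0876
finger_force: 0.0
```

Request:
drive_tool(commands="0 0.06 0 0 0 -0.05 1; 0 0 0 0 0 0 0; 0 0 0 0 0 0 0; 0 0 0 0 0 0 0; 0 0 0 0 0 0 0", squeeze=60)

```text
t: 4.07
ee_pos: [0.4898, -0.2692, 0.0191]
orientation: [[-1.0, 0.006, 0.001], [0.006, 1.0, -0.0], [-0.001, -0.0, -1.0]]
contact_force: [0.8, 0.6, -0.5]
opening: 0.0666
finger_force: 0.0
```

Request:
drive_tool(commands="0 0 0 0 0 0 0; 0 0 0 0 0 0 0; 0 0 0 0 0 0 0; 0 0 0 0 0 0 0; 0 0 0 0 0 0 0")

```text
t: 4.48
ee_pos: [0.4895, -0.269, 0.0186]
orientation: [[-1.0, 0.006, -0.0], [0.006, 1.0, 0.0], [0.0, 0.0, -1.0]]
contact_force: [-0.2, 3.5, 2.4]
opening: 0.0478
finger_force: 60.0
```

Request:
drive_tool(commands="0 0 -0.5 0 0 0 0; 0 0 -0.9 0 0 0 0; 0 0 -0.9 0 0 0 0; 0 0 -0.9 0 0 0 0; 0 0 -0.8 0 0 0 0")

```text
t: 4.9
ee_pos: [0.4888, -0.2692, 0.1799]
orientation: [[-1.0, 0.007, -0.001], [0.007, 1.0, 0.0], [0.001, 0.0, -1.0]]
contact_force: [1.2, -0.8, -6.2]
opening: 0.0479
finger_force: 60.0
```

Request:
drive_tool(commands="0 0 0 0 0 0 0; 0 0 0 0 0.75 0 0; 0 0 0 0 1 0 0; 0 0 0 0 1 0 0; 0 0 0 0 1 0 0")

```text
t: 5.32
ee_pos: [0.4891, -0.2692, 0.1781]
orientation: [[-0.954, 0.007, -0.299], [0.006, 1.0, 0.002], [0.299, 0.0, -0.954]]
contact_force: [0.1, 0.0, -5.7]
opening: 0.048
finger_force: 60.0
```

Request:
drive_tool(commands="0 0 0 0 1 0 0; 0 0 0 0 0.75 0 0; 0 0 0 0 0 0 0; 0 0 0 0 0 0 0; 0 0 0 0 0 0 0")

```text
t: 5.73
ee_pos: [0.4892, -0.2692, 0.1777]
orientation: [[-0.905, 0.007, -0.425], [0.006, 1.0, 0.003], [0.425, 0.0, -0.905]]
contact_force: [-0.2, 0.0, -4.5]
opening: 0.0476
finger_force: 60.0
```

Request:
drive_tool(commands="0 0 0 0 0 0 0; 0 0 0 0 0 0 0; 0 0 0 0 -0.75 0 0; 0 0 0 0 -1 0 0; 0 0 0 0 -1 0 0")

```text
t: 6.15
ee_pos: [0.4897, -0.2693, 0.1789]
orientation: [[-0.977, 0.006, -0.214], [0.006, 1.0, 0.001], [0.214, -0.0, -0.977]]
contact_force: [0.3, -0.2, -4.3]
opening: 0.0474
finger_force: 60.0
```

Request:
drive_tool(commands="0 0 0 0 -1 0 0; 0 0 0 0 -1 0 0; 0 0 0 0 -0.75 0 0; 0 0 0 0 0 0 0; 0 0 0 0 0 0 0")

```text
t: 6.57
ee_pos: [0.4883, -0.2694, 0.1801]
orientation: [[-1.0, 0.007, 0.001], [0.007, 1.0, -0.0], [-0.001, -0.0, -1.0]]
contact_force: [-0.3, -0.3, -4.6]
opening: 0.0482
finger_force: 60.0
```

```bash
cat >> h.py <<'E'
def feel(n=8):
    a=[]
    for _ in range(n):
        get_image("top"); o=status.get_obs(); a.append(np.r_[o["torque"],o["contact_force"]])
    R=np.array(o["orientation"]); print("t",o["t"],"pos",np.array(o["ee_pos"]),"tilt",np.degrees(np.arctan2(R[0,2],-R[2,2])),"x-axis",R[:,0],"open",o["opening"])
    print("torque",np.mean(a,0),"sd",np.std(a,0))
E
python3 -c "from h import *; feel()"
```

```text
t 6.9667 pos [ 0.4898 -0.2692  0.178 ] tilt -0.07599011369779864 x-axis [-1.      0.006   0.0013] open 0.047666704431323446
torque [-0.0178  0.0052  0.0133  0.0834  0.0937 -4.8961] sd [0.0332 0.0414 0.0354 0.6302 0.5131 0.514 ]
```

Request:
drive_tool(commands="0 0 0 0 -0.75 0 0; 0 0 0 0 -1 0 0; 0 0 0 0 -1 0 0; 0 0 0 0 -1 0 0; 0 0 0 0 -1 0 0")

```text
t: 7.38
ee_pos: [0.4892, -0.2692, 0.1785]
orientation: [[-0.928, 0.006, 0.373], [0.005, 1.0, -0.003], [-0.373, -0.0, -0.928]]
contact_force: [0.3, 0.7, -5.1]
opening: 0.0473
finger_force: 60.0
```

Request:
drive_tool(commands="0 0 0 0 -0.75 0 0; 0 0 0 0 0 0 0; 0 0 0 0 0 0 0; 0 0 0 0 0 0 0; 0 0 0 0 0 0 0")

```text
t: 7.8
ee_pos: [0.4902, -0.2693, 0.1786]
orientation: [[-0.905, 0.006, 0.425], [0.005, 1.0, -0.003], [-0.425, -0.0, -0.905]]
contact_force: [1.0, -0.3, -4.5]
opening: 0.048
finger_force: 60.0
```

Request:
drive_tool(commands="0 0 0 0 0 0 0; 0 0 0 0 0.75 0 0; 0 0 0 0 1 0 0; 0 0 0 0 1 0 0; 0 0 0 0 1 0 0")

```text
t: 8.22
ee_pos: [0.49, -0.2695, 0.1792]
orientation: [[-0.991, 0.006, 0.136], [0.006, 1.0, -0.002], [-0.136, -0.001, -0.991]]
contact_force: [-0.4, 0.6, -5.4]
opening: 0.0477
finger_force: 60.0
```

Request:
drive_tool(commands="0 0 0 0 1 0 0; 0 0 0 0 0.75 0 0; 0 0 0 0 0 0 0; 0 0 0 0 0 0 0; 0 0 0 0 0 0 0")

```text
t: 8.63
ee_pos: [0.4896, -0.269, 0.178]
orientation: [[-1.0, 0.006, 0.001], [0.006, 1.0, 0.0], [-0.001, 0.0, -1.0]]
contact_force: [-0.6, 0.1, -4.4]
opening: 0.0477
finger_force: 60.0
```

```bash
python3 -c "from h import *; feel()"
```

```text
t 9.0333 pos [ 0.4894 -0.2693  0.1789] tilt 0.04416828729630955 x-axis [-1.      0.0064 -0.0008] open 0.04747184992214642
torque [-0.0037  0.0588  0.0056 -0.2422  0.1421 -4.5458] sd [0.0159 0.0382 0.0402 0.6214 0.4252 0.4257]
```

Bay 3 is silent: the moment changed by only 0.05 N m, and in the opposite sense to a sliding weight. I'll set it back.

Request:
drive_tool(commands="0 0 0.7 0 0 0 0; 0 0 0.9 0 0 0 0; 0 0 0.9 0 0 0 0; 0 0 0.7 0 0 0 0; 0 0 0.4 0 0 0 0")

```text
t: 9.45
ee_pos: [0.4876, -0.2688, 0.0315]
orientation: [[-1.0, 0.007, -0.004], [0.007, 1.0, 0.001], [0.004, 0.001, -1.0]]
contact_force: [-0.2, 0.1, -4.6]
opening: 0.0481
finger_force: 60.0
```

Request:
drive_tool(commands="0 0 0.2 0 0 0 0; 0 0 0.1 0 0 0 0; 0 0 0.08 0 0 0 0; 0 0 0 0 0 0 0; 0 0 0 0 0 0 0")

```text
t: 9.87
ee_pos: [0.4904, -0.2695, 0.0205]
orientation: [[-1.0, 0.006, 0.002], [0.006, 1.0, -0.0], [-0.002, -0.0, -1.0]]
contact_force: [0.3, -0.5, -5.2]
opening: 0.0475
finger_force: 60.0
```

Request:
drive_tool(commands="0 0 0.03 0 0 0 0; 0 0 0.02 0 0 0 0; 0 0 0 0 0 0 0; 0 0 0 0 0 0 0; 0 0 0 0 0 0 0")

```text
t: 10.28
ee_pos: [0.4903, -0.2694, 0.0186]
orientation: [[-1.0, 0.006, 0.002], [0.006, 1.0, -0.001], [-0.002, -0.001, -1.0]]
contact_force: [-0.9, 2.9, 7.0]
opening: 0.0477
finger_force: 60.0
```

Request:
drive_tool(commands="0 0 0 0 0 0 1; 0 0 0 0 0 0 1; 0 0 0 0 0 0 1; 0 0 0 0 0 0 1; 0 0 0 0 0 0 1")

```text
t: 10.7
ee_pos: [0.4896, -0.2693, 0.0173]
orientation: [[-1.0, 0.006, 0.0], [0.006, 1.0, -0.0], [-0.0, -0.0, -1.0]]
contact_force: [0.0, -0.2, -0.0]
opening: 0.0757
finger_force: 0.0
```

Request:
drive_tool(commands="0 0 -0.3 0 0 0 1; 0 0 -0.5 0 0 0 1; 0 0 -0.8 0 0 0 1; 0 0 -0.9 0 0 0 1; 0 0 -0.8 0 0 0 1")

```text
t: 11.12
ee_pos: [0.4893, -0.2693, 0.1511]
orientation: [[-1.0, 0.006, -0.0], [0.006, 1.0, -0.0], [0.0, -0.0, -1.0]]
contact_force: [1.2, -0.2, -0.6]
opening: 0.0876
finger_force: 0.0
```

Request:
drive_tool(commands="0 0.9 0 0 0 0 1; 0 0.9 0 0 0 0 1; 0 0.9 0 0 0 0 1; 0 0.9 0 0 0 0 1; 0 0.9 0 0 0 0 1")

```text
t: 11.53
ee_pos: [0.4903, -0.0878, 0.1495]
orientation: [[-1.0, 0.007, 0.0], [0.007, 1.0, 0.0], [-0.0, 0.0, -1.0]]
contact_force: [1.0, 0.1, -0.7]
opening: 0.0874
finger_force: 0.0
```

Request:
drive_tool(commands="0 0.9 0 0 0 0 1; 0 0.64 0 0 0 0 1; 0 0.2 0 0 0 0 1; 0 0 0 0 0 0 1; 0 0 0 0 0 0 1")

```text
t: 11.95
ee_pos: [0.491, -0.0194, 0.1493]
orientation: [[-1.0, 0.005, -0.0], [0.005, 1.0, -0.0], [0.0, -0.0, -1.0]]
contact_force: [0.4, -0.5, -0.1]
opening: 0.0879
finger_force: 0.0
```

```bash
python3 - <<'E'
from h import *
p=get_image("side"); print(np.array(status.get_obs()["ee_pos"]),np.array(status.get_obs()["orientation"]))
cv2.imwrite("pics/s1.png",cv2.resize(p["img"][100:380,220:480],None,fx=2,fy=2)[:,:,::-1])
E
```

```text
[ 0.491  -0.02    0.1493] [[-1.      0.0059 -0.0003]
 [ 0.0059  1.     -0.0001]
 [ 0.0003 -0.0001 -1.    ]]
```

View pics/s1.png

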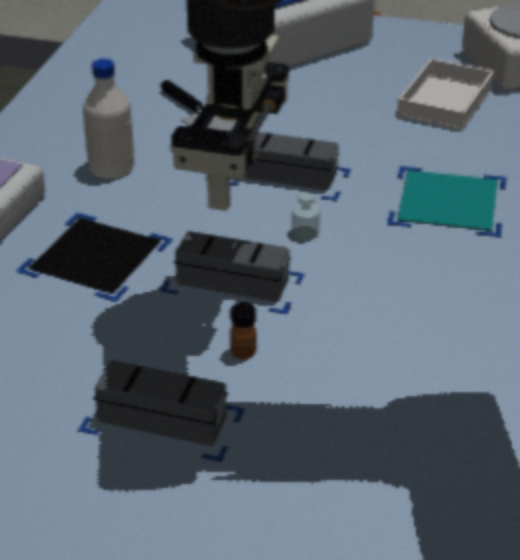

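The side view shows case 3 lying flat in its bay, around (295,160) in the crop, with the gripper over bay 2 and the vial and weighing glass still upright. Next I'll grasp case 2.

Request:
drive_tool(commands="-0.03 0 0.7 0 0 0 1; 0 0 0.9 0 0 0 1; 0 0 0.8 0 0 0 1; 0 0 0.5 0 0 0 1; 0 0 0.3 0 0 0 1")

```text
t: 12.42
ee_pos: [0.4906, -0.0215, 0.0187]
orientation: [[-1.0, 0.009, -0.004], [0.009, 1.0, -0.001], [0.004, -0.001, -1.0]]
contact_force: [0.7, -0.1, 0.6]
opening: 0.0877
finger_force: 0.0
```

Request:
drive_tool(commands="0 0 0.06 0 0 0 1; 0 0 0 0 0 0 1; 0 0 0 0 0 0 0; 0 0 0 0 0 0 0; 0 0 0 0 0 0 0")

```text
t: 12.83
ee_pos: [0.493, -0.0196, 0.0201]
orientation: [[-1.0, 0.006, 0.002], [0.006, 1.0, 0.001], [-0.002, 0.001, -1.0]]
contact_force: [0.2, -0.6, -0.2]
opening: 0.0732
finger_force: 0.0
```

Request:
drive_tool(commands="0 0 0 0 0 0 0; 0 0 0 0 0 0 0; 0 0 0 0 0 0 0; 0 0 0 0 0 0 0; 0 0 0 0 0 0 0")

```text
t: 13.25
ee_pos: [0.4927, -0.0192, 0.0193]
orientation: [[-1.0, 0.006, 0.001], [0.006, 1.0, 0.0], [-0.001, 0.0, -1.0]]
contact_force: [-0.8, 3.3, 4.0]
opening: 0.0477
finger_force: 60.0
```

Request:
drive_tool(commands="0 0 -0.5 0 0 0 0; 0 0 -0.9 0 0 0 0; 0 0 -0.9 0 0 0 0; 0 0 -0.9 0 0 0 0; 0 0 -0.8 0 0 0 0")

```text
t: 13.67
ee_pos: [0.4914, -0.0199, 0.1804]
orientation: [[-1.0, 0.006, -0.001], [0.006, 1.0, -0.0], [0.001, -0.0, -1.0]]
contact_force: [1.1, -0.0, -5.6]
opening: 0.0477
finger_force: 60.0
```

Request:
drive_tool(commands="0 0 0 0 0 0 0; 0 0 0 0 0.75 0 0; 0 0 0 0 1 0 0; 0 0 0 0 1 0 0; 0 0 0 0 1 0 0")

```text
t: 14.08
ee_pos: [0.4918, -0.0194, 0.1785]
orientation: [[-0.954, 0.006, -0.299], [0.006, 1.0, 0.003], [0.299, 0.001, -0.954]]
contact_force: [-0.2, 0.1, -4.9]
opening: 0.0481
finger_force: 60.0
```

Request:
drive_tool(commands="0 0 0 0 1 0 0; 0 0 0 0 0.75 0 0; 0 0 0 0 0 0 0; 0 0 0 0 0 0 0; 0 0 0 0 0 0 0")

```text
t: 14.5
ee_pos: [0.4918, -0.0197, 0.1781]
orientation: [[-0.905, 0.007, -0.426], [0.006, 1.0, 0.003], [0.426, -0.0, -0.905]]
contact_force: [0.4, 0.7, -4.6]
opening: 0.0477
finger_force: 60.0
```

Request:
drive_tool(commands="0 0 0 0 0 0 0; 0 0 0 0 0 0 0; 0 0 0 0 -0.75 0 0; 0 0 0 0 -1 0 0; 0 0 0 0 -1 0 0")

```text
t: 14.92
ee_pos: [0.4926, -0.0196, 0.1793]
orientation: [[-0.977, 0.006, -0.214], [0.006, 1.0, 0.002], [0.214, 0.0, -0.977]]
contact_force: [-1.2, 0.2, -5.0]
opening: 0.0477
finger_force: 60.0
```

Request:
drive_tool(commands="0 0 0 0 -1 0 0; 0 0 0 0 -1 0 0; 0 0 0 0 -0.75 0 0; 0 0 0 0 0 0 0; 0 0 0 0 0 0 0")

```text
t: 15.33
ee_pos: [0.491, -0.0197, 0.1802]
orientation: [[-1.0, 0.005, 0.001], [0.005, 1.0, 0.001], [-0.001, 0.001, -1.0]]
contact_force: [0.5, 0.0, -4.5]
opening: 0.0478
finger_force: 60.0
```

```bash
python3 -c "from h import *; feel(10)"
```

```text
t 15.8333 pos [ 0.4924 -0.0197  0.1786] tilt -0.05694700517438402 x-axis [-1.      0.0065  0.001 ] open 0.047400538609558854
torque [-0.0169 -0.062  -0.0059  0.2042  0.0782 -4.9279] sd [0.0315 0.0352 0.021  0.5454 0.637  0.3594]
```

Request:
drive_tool(commands="0 0 0 0 -0.75 0 0; 0 0 0 0 -1 0 0; 0 0 0 0 -1 0 0; 0 0 0 0 -1 0 0; 0 0 0 0 -1 0 0")

```text
t: 16.25
ee_pos: [0.4924, -0.0187, 0.1793]
orientation: [[-0.927, 0.005, 0.374], [0.006, 1.0, -0.0], [-0.374, 0.002, -0.927]]
contact_force: [2.3, -3.8, -3.6]
opening: 0.0475
finger_force: 60.0
```

Request:
drive_tool(commands="0 0 0 0 -0.75 0 0; 0 0 0 0 0 0 0; 0 0 0 0 0 0 0; 0 0 0 0 0 0 0; 0 0 0 0 0 0 0")

```text
t: 16.67
ee_pos: [0.4938, -0.0192, 0.18]
orientation: [[-0.904, 0.007, 0.427], [0.006, 1.0, -0.002], [-0.427, 0.001, -0.904]]
contact_force: [-0.2, 0.5, -4.3]
opening: 0.0478
finger_force: 60.0
```

Request:
drive_tool(commands="0 0 0 0 0 0 0; 0 0 0 0 0.75 0 0; 0 0 0 0 1 0 0; 0 0 0 0 1 0 0; 0 0 0 0 1 0 0")

```text
t: 17.08
ee_pos: [0.4935, -0.0174, 0.18]
orientation: [[-0.991, 0.004, 0.137], [0.005, 1.0, 0.003], [-0.137, 0.004, -0.991]]
contact_force: [1.2, -1.7, -4.2]
opening: 0.0477
finger_force: 60.0
```

Request:
drive_tool(commands="0 0 0 0 1 0 0; 0 0 0 0 0.75 0 0; 0 0 0 0 0 0 0; 0 0 0 0 0 0 0; 0 0 0 0 0 0 0")

```text
t: 17.5
ee_pos: [0.4924, -0.0195, 0.1784]
orientation: [[-1.0, 0.007, 0.0], [0.007, 1.0, 0.0], [-0.0, 0.0, -1.0]]
contact_force: [-0.5, 0.2, -4.9]
opening: 0.0479
finger_force: 60.0
```

```bash
python3 -c "from h import *; feel(10)"
```

```text
t 18.0 pos [ 0.4922 -0.0196  0.1792] tilt 0.02880222632845239 x-axis [-1.      0.006  -0.0005] open 0.04771381273392242
torque [-0.0247 -0.0263 -0.0035 -0.2933  0.0658 -4.9813] sd [0.0299 0.0357 0.0212 0.2896 0.4551 0.6857]
```

Bay 2 is silent as well, with a change of +0.036. I'll set it back.

Request:
drive_tool(commands="0 0 0.7 0 0 0 0; 0 0 0.9 0 0 0 0; 0 0 0.9 0 0 0 0; 0 0 0.7 0 0 0 0; 0 0 0.4 0 0 0 0")

```text
t: 18.42
ee_pos: [0.4906, -0.0201, 0.0321]
orientation: [[-1.0, 0.007, -0.003], [0.007, 1.0, -0.001], [0.003, -0.001, -1.0]]
contact_force: [-0.4, -0.5, -4.0]
opening: 0.0478
finger_force: 60.0
```

Request:
drive_tool(commands="0 0 0.2 0 0 0 0; 0 0 0.12 0 0 0 0; 0 0 0.06 0 0 0 0; 0 0 0.02 0 0 0 0; 0 0 0 0 0 0 0")

```text
t: 18.83
ee_pos: [0.4931, -0.0194, 0.0199]
orientation: [[-1.0, 0.006, 0.002], [0.006, 1.0, 0.001], [-0.002, 0.001, -1.0]]
contact_force: [-0.3, -0.6, -4.0]
opening: 0.0478
finger_force: 60.0
```

Request:
drive_tool(commands="0 0 0.02 0 0 0 0; 0 0 0 0 0 0 0; 0 0 0 0 0 0 0")

```text
t: 19.08
ee_pos: [0.4932, -0.0193, 0.0193]
orientation: [[-1.0, 0.006, 0.002], [0.006, 1.0, 0.001], [-0.002, 0.001, -1.0]]
contact_force: [-1.4, 0.9, 5.3]
opening: 0.0479
finger_force: 60.0
```

Request:
drive_tool(commands="0 0 0 0 0 0 1; 0 0 0 0 0 0 1; 0 0 0 0 0 0 1; 0 0 0 0 0 0 1; 0 0 0 0 0 0 1")

```text
t: 19.5
ee_pos: [0.4923, -0.0197, 0.0181]
orientation: [[-1.0, 0.006, 0.0], [0.006, 1.0, -0.0], [-0.0, -0.0, -1.0]]
contact_force: [0.0, -1.0, -0.2]
opening: 0.0757
finger_force: 0.0
```

Request:
drive_tool(commands="0 0 -0.3 0 0 0 1; 0 0 -0.5 0 0 0 1; 0 0 -0.8 0 0 0 1; 0 0 -0.9 0 0 0 1; 0 0 -0.8 0 0 0 1")

```text
t: 19.92
ee_pos: [0.492, -0.0198, 0.1519]
orientation: [[-1.0, 0.006, -0.0], [0.006, 1.0, -0.0], [0.0, -0.0, -1.0]]
contact_force: [1.4, -0.3, 0.9]
opening: 0.0876
finger_force: 0.0
```

Request:
drive_tool(commands="0 0.9 0 0 0 0 1; 0 0.9 0 0 0 0 1; 0 0.9 0 0 0 0 1; 0 0.9 0 0 0 0 1; 0 0.9 0 0 0 0 1")

```text
t: 20.33
ee_pos: [0.493, 0.1619, 0.1504]
orientation: [[-1.0, 0.006, 0.0], [0.006, 1.0, 0.0], [-0.0, 0.0, -1.0]]
contact_force: [0.8, -0.3, 0.6]
opening: 0.0876
finger_force: 0.0
```

Request:
drive_tool(commands="0 0.9 0 0 0 0 1; 0 0.65 0 0 0 0 1; 0 0.2 0 0 0 0 1; 0 0 0 0 0 0 1; 0 0 0 0 0 0 1")

```text
t: 20.75
ee_pos: [0.4934, 0.2302, 0.1497]
orientation: [[-1.0, 0.005, -0.001], [0.005, 1.0, -0.001], [0.001, -0.001, -1.0]]
contact_force: [0.2, -0.9, -0.8]
opening: 0.0876
finger_force: 0.0
```

Request:
drive_tool(commands="-0.02 0 0.7 0 0 0 1; 0 0 0.9 0 0 0 1; 0 0 0.8 0 0 0 1; 0 0 0.5 0 0 0 1; 0 0 0.3 0 0 0 1")

```text
t: 21.17
ee_pos: [0.4933, 0.2275, 0.0196]
orientation: [[-1.0, 0.008, -0.003], [0.008, 1.0, -0.003], [0.003, -0.003, -1.0]]
contact_force: [-0.4, -0.2, 0.0]
opening: 0.0875
finger_force: 0.0
```

Request:
drive_tool(commands="0 0 0.07 0 0 0 1; 0 0 0 0 0 0 1; 0 0 0 0 0 0 0; 0 0 0 0 0 0 0; 0 0 0 0 0 0 0")

```text
t: 21.58
ee_pos: [0.4952, 0.2306, 0.0206]
orientation: [[-1.0, 0.006, 0.002], [0.006, 1.0, 0.001], [-0.002, 0.001, -1.0]]
contact_force: [0.2, 0.2, -0.0]
opening: 0.0729
finger_force: 0.0
```

Request:
drive_tool(commands="0 0 0 0 0 0 0; 0 0 0 0 0 0 0; 0 0 0 0 0 0 0; 0 0 0 0 0 0 0; 0 0 0 0 0 0 0")

```text
t: 22.0
ee_pos: [0.4949, 0.2309, 0.0197]
orientation: [[-1.0, 0.006, 0.001], [0.006, 1.0, 0.001], [-0.001, 0.001, -1.0]]
contact_force: [-0.4, 1.6, 2.2]
opening: 0.0476
finger_force: 60.0
```

Request:
drive_tool(commands="0 0 -0.5 0 0 0 0; 0 0 -0.9 0 0 0 0; 0 0 -0.9 0 0 0 0; 0 0 -0.9 0 0 0 0; 0 0 -0.8 0 0 0 0")

```text
t: 22.42
ee_pos: [0.4939, 0.2297, 0.1807]
orientation: [[-1.0, 0.006, -0.001], [0.006, 1.0, -0.001], [0.001, -0.001, -1.0]]
contact_force: [0.2, 1.9, -4.4]
opening: 0.0476
finger_force: 60.0
```

Request:
drive_tool(commands="0 0 0 0 0 0 0; 0 0 0 0 0.75 0 0; 0 0 0 0 1 0 0; 0 0 0 0 1 0 0; 0 0 0 0 1 0 0")

```text
t: 22.83
ee_pos: [0.4938, 0.2305, 0.1789]
orientation: [[-0.954, 0.006, -0.3], [0.005, 1.0, 0.002], [0.3, 0.001, -0.954]]
contact_force: [-0.1, 0.5, -4.3]
opening: 0.0479
finger_force: 60.0
```

Request:
drive_tool(commands="0 0 0 0 1 0 0; 0 0 0 0 0.75 0 0; 0 0 0 0 0 0 0; 0 0 0 0 0 0 0; 0 0 0 0 0 0 0")

```text
t: 23.25
ee_pos: [0.4942, 0.2301, 0.1785]
orientation: [[-0.905, 0.007, -0.426], [0.006, 1.0, 0.002], [0.426, -0.001, -0.905]]
contact_force: [-0.3, 0.2, -4.7]
opening: 0.0477
finger_force: 60.0
```

Request:
drive_tool(commands="0 0 0 0 0 0 0; 0 0 0 0 0 0 0; 0 0 0 0 -0.75 0 0; 0 0 0 0 -1 0 0; 0 0 0 0 -1 0 0")

```text
t: 23.67
ee_pos: [0.4949, 0.2305, 0.1797]
orientation: [[-0.977, 0.006, -0.214], [0.006, 1.0, 0.002], [0.214, 0.001, -0.977]]
contact_force: [0.1, 0.9, -4.6]
opening: 0.0473
finger_force: 60.0
```

Request:
drive_tool(commands="0 0 0 0 -1 0 0; 0 0 0 0 -1 0 0; 0 0 0 0 -0.75 0 0; 0 0 0 0 0 0 0; 0 0 0 0 0 0 0")

```text
t: 24.08
ee_pos: [0.4931, 0.2303, 0.1805]
orientation: [[-1.0, 0.004, -0.0], [0.004, 1.0, 0.001], [0.0, 0.001, -1.0]]
contact_force: [-0.1, 0.5, -4.6]
opening: 0.0477
finger_force: 60.0
```

```bash
python3 -c "from h import *; feel(10)"
```

```text
t 24.5833 pos [0.4949 0.2302 0.179 ] tilt -0.03815366175278634 x-axis [-1.      0.0068  0.0007] open 0.04791109479961194
torque [-0.0104  0.0365  0.0155  0.0084  0.1309 -4.9886] sd [0.0232 0.0369 0.0258 0.352  0.5718 0.3549]
```

Request:
drive_tool(commands="0 0 0 0 -0.75 0 0; 0 0 0 0 -1 0 0; 0 0 0 0 -1 0 0; 0 0 0 0 -1 0 0; 0 0 0 0 -1 0 0")

```text
t: 25.0
ee_pos: [0.4942, 0.2313, 0.1797]
orientation: [[-0.929, 0.005, 0.371], [0.006, 1.0, -0.0], [-0.371, 0.002, -0.929]]
contact_force: [0.3, -5.6, -5.3]
opening: 0.048
finger_force: 60.0
```

Request:
drive_tool(commands="0 0 0 0 -0.75 0 0; 0 0 0 0 0 0 0; 0 0 0 0 0 0 0; 0 0 0 0 0 0 0; 0 0 0 0 0 0 0")

```text
t: 25.42
ee_pos: [0.5025, 0.2256, 0.1897]
orientation: [[-0.917, -0.003, 0.4], [-0.001, 1.0, 0.004], [-0.4, 0.003, -0.917]]
contact_force: [-0.4, -0.0, -5.0]
opening: 0.0477
finger_force: 60.0
```

Request:
drive_tool(commands="0 0 0 0 0 0 0; 0 0 0 0 0.75 0 0; 0 0 0 0 1 0 0; 0 0 0 0 1 0 0; 0 0 0 0 1 0 0")

```text
t: 25.83
ee_pos: [0.5013, 0.2271, 0.1898]
orientation: [[-0.994, -0.007, 0.107], [-0.006, 1.0, 0.006], [-0.107, 0.005, -0.994]]
contact_force: [1.0, -1.2, -4.8]
opening: 0.0478
finger_force: 60.0
```

Request:
drive_tool(commands="0 0 0 0 1 0 0; 0 0 0 0 0.75 0 0; 0 0 0 0 0 0 0; 0 0 0 0 0 0 0; 0 0 0 0 0 0 0")

```text
t: 26.25
ee_pos: [0.5016, 0.2247, 0.1886]
orientation: [[-1.0, -0.004, -0.028], [-0.004, 1.0, 0.001], [0.028, 0.001, -1.0]]
contact_force: [-0.5, 0.8, -4.8]
opening: 0.0479
finger_force: 60.0
```

```bash
python3 -c "from h import *; feel(10)"
```

```text
t 26.75 pos [0.5016 0.225  0.1896] tilt -1.6059792490828348 x-axis [-0.9996 -0.0053  0.028 ] open 0.04746649058971925
torque [-0.0258 -0.2058  0.0083 -0.1241  0.027  -5.0338] sd [0.038  0.0282 0.0371 0.3983 0.446  0.4838]
```

Bay 1 rattles: the moment moved by -0.24 N m, the sense a weight sliding to the near end would give. The arm ran up against something on the last tip and stopped at about 23.6°, so I'll check the joints.

```bash
python3 - <<'E'
from h import *
o=status.get_obs(); print(np.array(o["joint_positions"]),np.array(o["orientation"]))
p=get_image("side"); cv2.imwrite("pics/s2.png",p["img"][:,:,::-1])
E
```

```text
[  43.7162   11.6653  -17.3063   -1.3525  -62.114  -132.7703] [[-0.9996 -0.0052 -0.028 ]
 [-0.0053  1.      0.0021]
 [ 0.028   0.0022 -0.9996]]
```

View pics/s2.png

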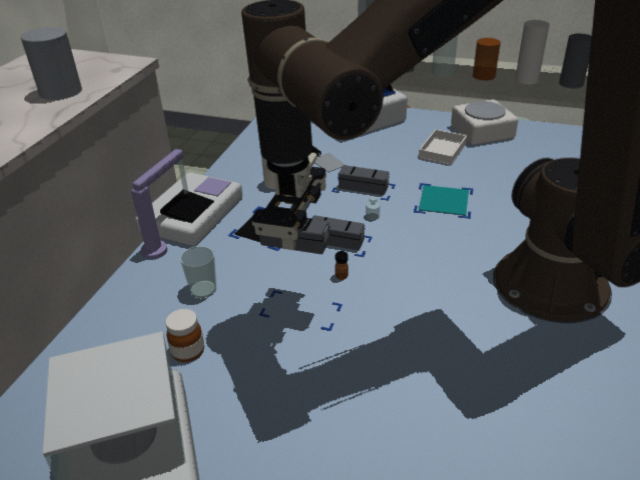

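The side view shows case 2 and case 3 flat in their bays, case 1 in the gripper and bay 1 empty. No joint is at its limit, so the shortfall came from clipping by the row speed limit. I'll level, then repeat the near-end tip more slowly to get a full 25° and a clean reading.

Request:
drive_tool(commands="0 0 0 0 -0.35 0 0; 0 0 0 0 -0.4 0 0; 0 0 0 0 -0.5 0 0; 0 0 0 0 -0.5 0 0; 0 0 0 0 -0.5 0 0")

```text
t: 27.22
ee_pos: [0.5018, 0.225, 0.1894]
orientation: [[-0.988, -0.005, 0.153], [-0.004, 1.0, 0.003], [-0.153, 0.002, -0.988]]
contact_force: [-1.4, -0.7, -5.0]
opening: 0.0476
finger_force: 60.0
```

Request:
drive_tool(commands="0 0 0 0 -0.5 0 0; 0 0 0 0 -0.5 0 0; 0 0 0 0 -0.5 0 0; 0 0 0 0 -0.5 0 0; 0 0 0 0 -0.5 0 0")

```text
t: 27.63
ee_pos: [0.5014, 0.2252, 0.1895]
orientation: [[-0.938, -0.005, 0.346], [-0.004, 1.0, 0.004], [-0.346, 0.003, -0.938]]
contact_force: [0.2, -1.0, -5.1]
opening: 0.0474
finger_force: 60.0
```

Request:
drive_tool(commands="0 0 0 0 -0.5 0 0; 0 0 0 0 -0.5 0 0; 0 0 0 0 -0.5 0 0; 0 0 0 0 0 0 0; 0 0 0 0 0 0 0")

```text
t: 28.05
ee_pos: [0.5095, 0.2182, 0.2018]
orientation: [[-0.904, -0.017, 0.427], [-0.013, 1.0, 0.013], [-0.427, 0.006, -0.904]]
contact_force: [-0.4, -0.3, -4.4]
opening: 0.0476
finger_force: 60.0
```

Request:
drive_tool(commands="0 0 0 0 0 0 0; 0 0 0 0 0 0 0; 0 0 0 0 0.4 0 0; 0 0 0 0 0.5 0 0; 0 0 0 0 0.5 0 0")

```text
t: 28.47
ee_pos: [0.5088, 0.2189, 0.2011]
orientation: [[-0.947, -0.019, 0.32], [-0.017, 1.0, 0.011], [-0.32, 0.005, -0.947]]
contact_force: [1.2, -0.3, -4.8]
opening: 0.0475
finger_force: 60.0
```

Request:
drive_tool(commands="0 0 0 0 0.5 0 0; 0 0 0 0 0.5 0 0; 0 0 0 0 0.5 0 0; 0 0 0 0 0.5 0 0; 0 0 0 0 0.5 0 0")

```text
t: 28.88
ee_pos: [0.5095, 0.2194, 0.2013]
orientation: [[-0.992, -0.019, 0.126], [-0.018, 1.0, 0.008], [-0.126, 0.006, -0.992]]
contact_force: [0.9, -0.3, -4.9]
opening: 0.0479
finger_force: 60.0
```

Request:
drive_tool(commands="0 0 0 0 0.5 0 0; 0 0 0 0 0.5 0 0; 0 0 0 0 0.5 0 0; 0 0 0 0 0 0 0; 0 0 0 0 0 0 0")

```text
t: 29.3
ee_pos: [0.5102, 0.2189, 0.2008]
orientation: [[-1.0, -0.018, 0.009], [-0.018, 1.0, 0.005], [-0.009, 0.005, -1.0]]
contact_force: [-0.1, 0.0, -5.4]
opening: 0.0477
finger_force: 60.0
```

```bash
python3 -c "from h import *; feel(10)"
```

```text
t 29.8 pos [0.5094 0.2186 0.2017] tilt 0.5345641721274219 x-axis [-0.9998 -0.0191 -0.0094] open 0.047586259577540715
torque [-0.0196 -0.0214  0.0057 -0.0168  0.0019 -5.1284] sd [0.0233 0.0481 0.0306 0.5707 0.5411 0.5783]
```

The repeat near-end reading was -0.02, which doesn't match the first one (-0.21). Both tips were disturbed because the arm was clipped at its inner reach. I'll move a little outward, where there is room, and repeat the shake smoothly.

Request:
drive_tool(commands="-0.35 -0.5 -0.1 0 0.12 0.3 0; -0.35 -0.5 -0.1 0 0 0 0; -0.35 -0.5 -0.1 0 0 0 0; -0.35 -0.5 -0.1 0 0 0 0; -0.35 -0.5 -0.1 0 0 0 0")

```text
t: 30.22
ee_pos: [0.58, 0.1175, 0.2214]
orientation: [[-1.0, 0.005, -0.0], [0.005, 1.0, 0.005], [0.0, 0.005, -1.0]]
contact_force: [-0.0, 0.8, -4.9]
opening: 0.0473
finger_force: 60.0
```

Request:
drive_tool(commands="0 0 0 0 0.3 0 0; 0 0 0 0 0.6 0 0; 0 0 0 0 0.6 0 0; 0 0 0 0 0.6 0 0; 0 0 0 0 0.6 0 0")

```text
t: 30.63
ee_pos: [0.5799, 0.1184, 0.2214]
orientation: [[-0.976, 0.005, -0.216], [0.004, 1.0, 0.006], [0.216, 0.005, -0.976]]
contact_force: [3.4, -1.3, -5.6]
opening: 0.0479
finger_force: 60.0
```

Request:
drive_tool(commands="0 0 0 0 0.6 0 0; 0 0 0 0 0.6 0 0; 0 0 0 0 0.6 0 0; 0 0 0 0 0.6 0 0; 0 0 0 0 0.4 0 0")

```text
t: 31.05
ee_pos: [0.5801, 0.1184, 0.2204]
orientation: [[-0.903, 0.005, -0.429], [0.003, 1.0, 0.007], [0.429, 0.005, -0.903]]
contact_force: [0.2, -0.4, -4.6]
opening: 0.0482
finger_force: 60.0
```

Request:
drive_tool(commands="0 0 0 0 0 0 0; 0 0 0 0 0 0 0; 0 0 0 0 0 0 0; 0 0 0 0 0 0 0; 0 0 0 0 0 0 0")

```text
t: 31.47
ee_pos: [0.5793, 0.1185, 0.2219]
orientation: [[-0.905, 0.005, -0.425], [0.002, 1.0, 0.007], [0.425, 0.005, -0.905]]
contact_force: [-1.0, -0.1, -5.0]
opening: 0.0478
finger_force: 60.0
```

Request:
drive_tool(commands="0 0 0 0 -0.4 0 0; 0 0 0 0 -0.6 0 0; 0 0 0 0 -0.6 0 0; 0 0 0 0 -0.6 0 0; 0 0 0 0 -0.6 0 0")

```text
t: 31.88
ee_pos: [0.5793, 0.1184, 0.2219]
orientation: [[-0.977, 0.005, -0.212], [0.004, 1.0, 0.006], [0.212, 0.005, -0.977]]
contact_force: [-0.3, 0.8, -5.1]
opening: 0.0475
finger_force: 60.0
```

Request:
drive_tool(commands="0 0 0 0 -0.6 0 0; 0 0 0 0 -0.6 0 0; 0 0 0 0 -0.6 0 0; 0 0 0 0 -0.6 0 0; 0 0 0 0 -0.3 0 0")

```text
t: 32.3
ee_pos: [0.5783, 0.1183, 0.2222]
orientation: [[-1.0, 0.004, 0.003], [0.004, 1.0, 0.006], [-0.003, 0.006, -1.0]]
contact_force: [-1.3, 0.5, -4.1]
opening: 0.0475
finger_force: 60.0
```

Request:
drive_tool(commands="0 0 0 0 0 0 0; 0 0 0 0 0 0 0")

```text
t: 32.47
ee_pos: [0.5787, 0.1184, 0.222]
orientation: [[-1.0, 0.004, -0.001], [0.004, 1.0, 0.005], [0.001, 0.005, -1.0]]
contact_force: [1.0, -0.7, -5.3]
opening: 0.0479
finger_force: 60.0
```

```bash
python3 -c "from h import *; feel(16)"
```

```text
t 33.2667 pos [0.5795 0.1184 0.2212] tilt -0.037618523571602176 x-axis [-1.      0.0051  0.0007] open 0.04751470590365847
torque [-0.0338  0.0599 -0.0063  0.0772  0.2521 -4.8402] sd [0.0248 0.0252 0.0303 0.4826 0.4998 0.5846]
```

Request:
drive_tool(commands="0 0 0 0 -0.3 0 0; 0 0 0 0 -0.6 0 0; 0 0 0 0 -0.6 0 0; 0 0 0 0 -0.6 0 0; 0 0 0 0 -0.6 0 0")

```text
t: 33.68
ee_pos: [0.5796, 0.1185, 0.2214]
orientation: [[-0.976, 0.005, 0.216], [0.006, 1.0, 0.004], [-0.216, 0.005, -0.976]]
contact_force: [0.7, 1.4, -4.6]
opening: 0.0477
finger_force: 60.0
```

Request:
drive_tool(commands="0 0 0 0 -0.6 0 0; 0 0 0 0 -0.6 0 0; 0 0 0 0 -0.6 0 0; 0 0 0 0 -0.6 0 0; 0 0 0 0 -0.4 0 0")

```text
t: 34.1
ee_pos: [0.5784, 0.1186, 0.221]
orientation: [[-0.904, 0.004, 0.427], [0.006, 1.0, 0.003], [-0.427, 0.005, -0.904]]
contact_force: [0.1, -1.7, -4.3]
opening: 0.0475
finger_force: 60.0
```

Request:
drive_tool(commands="0 0 0 0 0 0 0; 0 0 0 0 0 0 0; 0 0 0 0 0 0 0; 0 0 0 0 0 0 0; 0 0 0 0 0 0 0")

```text
t: 34.52
ee_pos: [0.5802, 0.1187, 0.2215]
orientation: [[-0.905, 0.005, 0.425], [0.007, 1.0, 0.002], [-0.425, 0.005, -0.905]]
contact_force: [-0.2, -0.9, -5.3]
opening: 0.0478
finger_force: 60.0
```

Request:
drive_tool(commands="0 0 0 0 0.4 0 0; 0 0 0 0 0.6 0 0; 0 0 0 0 0.6 0 0; 0 0 0 0 0.6 0 0; 0 0 0 0 0.6 0 0")

```text
t: 34.93
ee_pos: [0.5798, 0.1195, 0.2215]
orientation: [[-0.977, 0.004, 0.211], [0.005, 1.0, 0.006], [-0.211, 0.007, -0.977]]
contact_force: [1.3, -0.5, -5.3]
opening: 0.0478
finger_force: 60.0
```

Request:
drive_tool(commands="0 0 0 0 0.6 0 0; 0 0 0 0 0.6 0 0; 0 0 0 0 0.6 0 0; 0 0 0 0 0.6 0 0; 0 0 0 0 0.3 0 0")

```text
t: 35.35
ee_pos: [0.5808, 0.1192, 0.221]
orientation: [[-1.0, 0.005, -0.003], [0.005, 1.0, 0.006], [0.003, 0.006, -1.0]]
contact_force: [1.0, -0.4, -5.6]
opening: 0.0479
finger_force: 60.0
```

Request:
drive_tool(commands="0 0 0 0 0 0 0; 0 0 0 0 0 0 0")

```text
t: 35.52
ee_pos: [0.5802, 0.1187, 0.2206]
orientation: [[-1.0, 0.006, -0.0], [0.006, 1.0, 0.005], [0.0, 0.005, -1.0]]
contact_force: [0.8, 0.6, -4.5]
opening: 0.0477
finger_force: 60.0
```

```bash
python3 -c "from h import *; feel(16)"
```

```text
t 36.3167 pos [0.5795 0.1184 0.2212] tilt -0.035262637683269066 x-axis [-1.      0.0052  0.0006] open 0.047703589197565115
torque [-0.023  -0.0801  0.0025 -0.0293 -0.0933 -4.9954] sd [0.0306 0.034  0.0276 0.4305 0.6048 0.3938]
```

The clean repeat gives a change of -0.14 N m against the expected 0.15, so bay 1 is the rattling case. I'll carry it to the mat.

Request:
drive_tool(commands="-0.2 -0.3 0.04 0.06 0 0 0; -0.35 -0.53 0.04 0 0 0 0; -0.4 -0.6 0.05 0 0 0 0; -0.4 -0.6 0.05 0 0 0 0; -0.4 -0.6 0.05 0 0 0 0")

```text
t: 36.73
ee_pos: [0.6498, 0.0115, 0.2117]
orientation: [[-1.0, 0.005, -0.001], [0.005, 1.0, -0.0], [0.001, -0.0, -1.0]]
contact_force: [0.8, 0.8, -4.6]
opening: 0.0475
finger_force: 60.0
```

Request:
drive_tool(commands="-0.35 -0.53 0.05 0 0 0 0; -0.2 -0.3 0 0 0 0 0; -0.08 -0.16 0 0 0 0 0; 0 0 0 0 0 0 0; 0 0 0 0 0 0 0")

```text
t: 37.15
ee_pos: [0.6737, -0.0269, 0.2095]
orientation: [[-1.0, 0.006, -0.001], [0.006, 1.0, 0.0], [0.001, 0.0, -1.0]]
contact_force: [-0.7, -0.2, -4.5]
opening: 0.0479
finger_force: 60.0
```

Request:
drive_tool(commands="0 0 0 0 0 0 0; 0 0 0 0 0 0 0; 0 0 0 0 0 0 0; 0 0 0 0 0 0 0; 0 0 0 0 0 0 0")

```text
t: 37.57
ee_pos: [0.6738, -0.0263, 0.2101]
orientation: [[-1.0, 0.004, -0.0], [0.004, 1.0, 0.0], [0.0, 0.0, -1.0]]
contact_force: [-0.0, 0.3, -5.4]
opening: 0.0479
finger_force: 60.0
```

```bash
python3 - <<'E'
from h import *
feel(4); print(np.array(status.get_obs()["orientation"]))
p=get_image("side"); q=get_image("top")
cv2.imwrite("pics/f.png",np.hstack([cv2.resize(p["img"][80:340,130:430],(400,347)),cv2.resize(q["img"][100:360,150:450],(400,347))])[:,:,::-1])
E
```

```text
t 37.7667 pos [ 0.6739 -0.0267  0.2099] tilt -0.03399084426671053 x-axis [-1.      0.0049  0.0006] open 0.047904121861769275
torque [-0.0071 -0.0551  0.0042  0.0666 -0.3145 -4.8752] sd [0.0272 0.0172 0.0085 0.6102 0.4762 0.6915]
[[-1.      0.0049 -0.0006]
 [ 0.0049  1.      0.0002]
 [ 0.0006  0.0002 -1.    ]]
```

View pics/f.png

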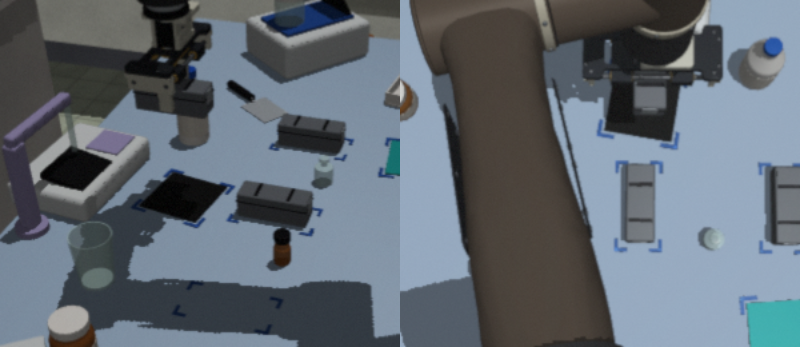

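The case is held level over the black mat. Cases 2 and 3 lie flat in their bays, and the bystanders visible in these two crops stand where they were. I'll hand the job in.

```bash
python3 -c "from h import *; print(order.close_job())"
```

```text
the job is handed in; nothing more can be done
None
```

The case from bay 1 is the one that rattles, and I handed the job in with it held level and still about 20 cm above the middle of the black mat; the two silent cases (bays 2 and 3) are back flat in their bays, though bay 1's first near-end tip was clipped by the arm's reach and gave inconsistent readings, so I shook that case again further out and got a clear 0.14 N m change.

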